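# Take the knurled nut off the slide press

### The arm

A 6-joint arm with a two-finger parallel gripper is mounted at the origin on a cart in front of the work surface, level with it; the furniture and walls round the work are solid. World frame = base frame: x ahead of the robot, y to its left, z up, the work surface at z = 0. Lengths are in mm, angles in rad, forces in N, time in s.
With the tool pointing down it reaches from about 350 to 975 mm from the base axis. Payload 4.9 kg.
Tool frame: the origin (TCP) lies between the finger pads; the fingertips stand 25 mm ahead of it and the grasp point (between the pads) lies 6 mm ahead of it; z points along the fingers, y is the line along which they close (so a half turn about z gives the same grasp; the last joint's range is limited). The gripper opens to 85 mm and grips with 20 to 120 N. Pads are 22 mm wide; open, the fingers measure 114 mm over their backs; the gripper's body (76 mm by 85 mm) begins 54 mm behind the grasp point. The pads swing forward as they close: fully open they stand 13 mm farther back than shut.
Start: joints at [-1.397, 0.053, 1.613, -0, 1.476, -0.119], TCP at [180.391, -598.382, 256.304] pointing down, gripper open.
Joint ranges: [-3.01, 3.01], [-1.01, 2.22], [0.06, 2.58], [-1.02, 4.17], [0.09, 2.62], [-3.14, 3.14]. Speed limits (rad/s): [2.57, 2.57, 3.14, 3.14, 3.14, 3.14].

### API

Orientations are given as a unit quaternion [x, y, z, w].
In Python, from workcell import arm, cams, finder gives the robot as it stands. The module is installed in compiled form; this text tells all that it offers. Calls block until the motion is done:
- arm.reach(position, orientation): joint-space move of the TCP to a pose.
- arm.move_straight(position, v=150, attitude=None, max_force=None): straight line of the TCP; attitude=None keeps the orientation; v is the mean speed in mm/s. With max_force (N) it stops when the force on the tool has changed by that much, and returns True; else False.
- arm.goto_joints(angles): joint-space move.
- arm.set_gripper(opening): opening from 0.0 (shut) to 1.0 (fully open); the grip force is fixed at half the most; returns when the fingers have stopped.
- arm.pause(seconds).
- arm.solve_ik(position, orientation): joint angles nearest the present ones, or None.
- arm.read_state(): the state.
- cams.grab_frame(name): name is "scene" or "top" or "wrist"; returns (picture, depth): 480x640x3 uint8, red, green, blue; 480x640 float32, mm along the optical axis (not along the pixel's ray), 0 where there is no reading.
- cams.calibration(name): a dict with "fx", "fy", "cx", "cy" (pixels), "origin" and "attitude" of the camera in the world. Camera axes: x right, y up, looking along -z (the intrinsics and any distortion apply to the point x, -y, -z); pixel columns grow to the right and rows downward; lengths in mm; the calibration is good to about 2 mm. The wrist camera is an equidistant fisheye: a pixel r from the principal point sees the ray r / f radians off the axis. A picture is of the moment at which its call begins: read the wrist's pose just before it. calibration takes no time and is no camera call; for the wrist camera it gives the pose at the moment of the call.
A pose or a line that the arm cannot do raises arm.MotionError and nothing moves.
- arm.close_job(): hands the job in; it is judged then, once.
Trained networks look in the newest picture that a camera, given by its name, has taken for a name from the list of things; names that differ only in an ending like _2 or _b are one class to them, and where a whole thing is asked for, a point or a joint stands for the part that bears it (a point fixed in the world has none). Each returns a list of dicts, best first, with "conf" (0 to 1); they miss things now and then, are a little off and sometimes report something else, mostly with a low value. They report only what shows in the picture. A call takes as long as a camera call. They do not tell look-alikes from the thing itself.
- finder.regions_of(camera, name): "pixels" (480x640 bool, what is visible of it) and "rect" ([centre column, centre row, width, height] in pixels, round what is visible of it).
The state is a dict: "t": time; "q": joint angles; "dq": joint speeds; "effort": joint torques, N m; "tool_pos": TCP position; "tcp_rot": TCP orientation; "wrist_force": force on the tool from outside, world axes, zero at the start; "ft_torque": the same for the moment, N m; "width": opening from 0.0 (shut) to 1.0 (fully open); "grip_force": force on a finger pad.
Only numpy, scipy, OpenCV 4.12 (cv2) and the standard library are available. Lean on these libraries where they do the work, as an engineer would, in place of code of your own. Each camera call takes 0.05 s, during which the arm holds its last target. There are 200 camera calls.

### The job

Open the slide press that is closed with the round knurled nut: unscrew that nut anticlockwise until it comes free of the stud, lift it clear, and set it down flat on the middle of the folded wipes without dropping it. Leave the winged nut on the other press alone.

Things in the scene. Friction and masses are not known exactly. Their poses are not given: they have to be found in the camera images.
- knurled_nut: Round steel nut with knurled edge, 47 mm wide, 26 mm tall, 0.12 kg, open bore, loose. Origin: centre of underside, z up. Starts on the stud of press, underside 36 mm above the bench, yawed 3 to 13 deg from the press. Free to lift straight up when turned anticlockwise (from above) to 65 to 98 deg from the press, so one turn of 70 to 80 deg does it; stop at 103. No need to rise while turning.
- press: Slide press, fixed: grey base 84 x 124 x 12 mm, aluminium bar on it (24 x 112 mm, top at 22 mm) over two glass slides, in the middle a steel stud (top 62 mm above the bench, as the nut's) with a 39 mm washer, top at 36 mm, on which the nut rests. Quick right-hand thread, lead 8 mm, turns easily, 1 to 2 mm of play. Origin: centre of the underside, on the stud's axis; z up, y along the bar.
- wing_nut: The other nut, on the stud of a second press of the same make: bare steel, 40 mm across, with two upright flat wings, 76 mm over the wings, top 34 mm above its underside. Origin: centre of its underside. To be left where it is.
- wipes: Stack of folded white wipes, flat and firm, 97 (x) x 113 (y) x 9 mm, fixed to the bench. Origin: centre of its underside; top 9 mm above it.
Things that resemble listed ones, but are neither listed nor needed, are in the scene too. Leave any green look-alike of the knurled_nut alone. Of the things shaped like the wipes, the white one is meant.

How it is judged:
By the outcome, as a careful person would: the job done as asked, in the order asked, and still so for the second after the job is handed in, with the robot touching nothing.
It also fails if it takes over 48 s, if anything falls off the work surface, if the arm or the gripper's body presses on something with over 40 N, if the wrist force passes 120 N, or if a joint passes its speed limit or range.

## Working session

There is one attempt and no reset: what is moved stays moved. The work goes in short steps, each a Python script; the robot and the scene stay as the last script left them, time stands still between calls to the robot, and variables do not carry over. Pictures are saved under pics/ and viewed, at most 10 in all, crops included, and the job is handed in when it is done.

```bash
mkdir -p pics
cat > h.py <<'E'
import numpy as np, cv2
from scipy.spatial.transform import Rotation as R
from workcell import arm, cams, finder
def to_world(cam, depth, mask, cal=None):
    c=cal or cams.calibration(cam); v,u=np.nonzero(mask&(depth>0)); d=depth[v,u]
    x=(u-c["cx"])/c["fx"]; y=(v-c["cy"])/c["fy"]
    if cam=="wrist":
        r=np.hypot(x,y); k=np.where(r>1e-6,np.tan(r)/np.maximum(r,1e-6),1); x=x*k;y=y*k
    p=np.stack([x*d,-y*d,-d],1)
    return R.from_quat(c["attitude"]).apply(p)+np.array(c["origin"])
def save(n,im): cv2.imwrite("pics/"+n,cv2.cvtColor(im,cv2.COLOR_RGB2BGR))
E
python3 - <<'E'
from h import *
for cam in ("top","scene"):
    im,d=cams.grab_frame(cam); save(cam+"1.png",im); np.savez(cam+".npz",im=im,d=d)
    c=cams.calibration(cam); print(cam,c)
    for n in ("knurled_nut","press","wing_nut","wipes"):
        for r in finder.regions_of(cam,n):
            p=to_world(cam,d,r["pixels"])
            print(n,round(r["conf"],2),np.round(r["rect"]),np.round(np.median(p,0)),np.round(np.percentile(p,[2,98],axis=0)).tolist() if len(p) else 0, im[r["pixels"]].mean(0).round())
print(arm.read_state())
E
```

```text
top {'fx': 501.64743433440054, 'fy': 501.64743433440054, 'cx': 317.708658688061, 'cy': 239.8097921691009, 'origin': array([ 352.25757155,    4.14713276, 1012.95865618]), 'attitude': array([-0.04734636,  0.06270274,  0.70900163, -0.70081622])}
knurled_nut 0.76 [458. 170.  28.  27.] [ 651. -309.   23.] [[628.0, -328.0, -1.0], [672.0, -286.0, 29.0]] [ 57. 122.  69.]
knurled_nut 0.66 [419. 174.  28.  25.] [ 647. -228.   23.] [[623.0, -248.0, 2.0], [665.0, -205.0, 28.0]] [ 59. 128.  73.]
press 0.75 [423. 227.  61.  52.] [ 529. -226.   13.] [[488.0, -293.0, 5.0], [579.0, -170.0, 56.0]] [163. 166. 172.]
wing_nut 0.69 [163. 236.  41.  20.] [521. 278.  60.] [[502.0, 246.0, 37.0], [537.0, 310.0, 70.0]] [137. 141. 144.]
wipes 0.92 [295. 297.  66.  48.] [393.  32.   8.] [[348.0, -20.0, 3.0], [439.0, 87.0, 12.0]] [144.  84. 166.]
wipes 0.8 [418. 303.  62.  50.] [ 383. -215.    8.] [[338.0, -268.0, 3.0], [427.0, -163.0, 12.0]] [221. 208.  98.]
wipes 0.67 [287. 226.  55.  50.] [539.  43.   8.] [[496.0, -10.0, 0.0], [585.0, 96.0, 12.0]] [211. 211. 215.]
scene {'fx': 482.221979775753, 'fy': 482.22197
[... 1111 characters left out ...]
.  51. 140.]
{'t': 0.5, 'q': array([-1.39701293e+00,  5.27129877e-02,  1.61296048e+00,  7.60944747e-06,
        1.47599442e+00, -1.19008717e-01]), 'dq': array([-0.00151337, -0.00029727,  0.00105455, -0.00034026,  0.00128817,
       -0.00069047]), 'effort': array([-9.27446017e-04, -3.93219173e+01, -3.70029795e+01, -2.37914919e-04,
        1.29297274e-03,  7.64833658e-06]), 'tool_pos': array([ 180.38151021, -598.36110681,  256.25933997]), 'tcp_rot': array([ 9.89303274e-01,  1.45873337e-01,  2.75611761e-06, -3.77061376e-05]), 'wrist_force': array([-0.24669855, -0.31386175, -0.00292872]), 'ft_torque': array([-0.00234593,  0.03791657, -0.06120929]), 'grip_force': 0.0, 'width': 1.0002287758678179}
```

View pics/top1.png

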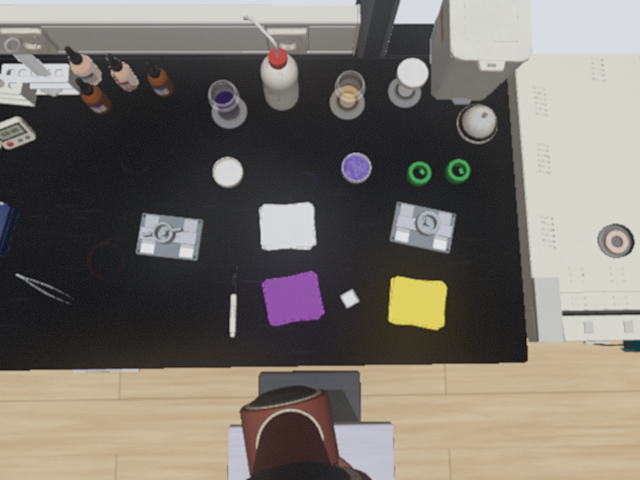

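View pics/scene1.png

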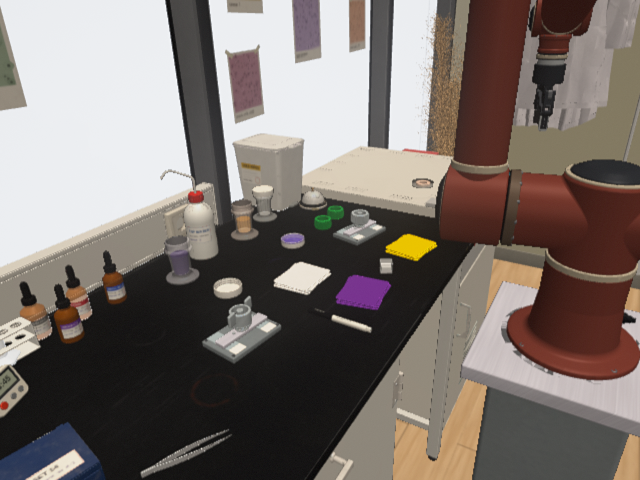

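The top view shows the presses at (423,227) with a round nut at about (428,222), and at (168,237) with a winged nut at (165,233). The possible mix-ups for the nut are:
- the round steel nut at (428,222)
- the green rings at (419,174) and (458,170)
- the winged nut at (165,233)

For the wipes they are white (287,226), purple (293,298) and yellow (418,303). I choose the round steel nut at (428,222) and the white wipes at (287,226), and will check the nut in a close crop.

Run:
```python
from h import *
a=np.load("top.npz");im,d=a["im"],a["d"]
save("crop1.png",np.hstack([cv2.resize(im[190:262,385:465],(400,360),interpolation=cv2.INTER_CUBIC),cv2.resize(im[195:267,250:330],(400,360),interpolation=cv2.INTER_CUBIC)]))
m=np.zeros(d.shape,bool);m[190:262,385:465]=1
p=to_world("top",d,m)
t=p[(p[:,2]>52)]; print("nut top",len(t),t.mean(0),np.median(t,0),t.min(0),t.max(0))
b=p[(p[:,2]>6)&(p[:,2]<40)]
print("press rect",cv2.minAreaRect(b[:,:2].astype(np.float32)))
m[:]=0;m[195:262,250:330]=1
w=to_world("top",d,m); w=w[(w[:,2]>5)]
print("wipes",cv2.minAreaRect(w[:,:2].astype(np.float32)),np.median(w,0))
s=np.load("scene.npz");m=np.zeros(d.shape,bool);m[195:260,325:395]=1
q=to_world("scene",s["d"],m);t=q[(q[:,2]>57)&(q[:,2]<70)&(q[:,0]>490)&(q[:,0]<580)]
print("scene nut top",t.mean(0),t.min(0),t.max(0))
# candidate approach yaws: tool down, yaw of tool y axis; IK over start and +75 deg
for yaw in range(-180,180,15):
    f=lambda y:(R.from_euler('z',y,degrees=True)*R.from_quat([1,0,0,0])).as_quat()
    o=[arm.solve_ik(P,f(yaw+e)) for P,e in (([531,-230,58],0),([531,-230,58],75),([539,43,40],75))]
    print(yaw,[None if x is None else np.round(x[[0,3,4,5]],2).tolist() for x in o])
```

```text
nut top 338 [ 534.27060636 -232.04607084   60.38939467] [ 534.22594145 -232.00139568   60.98012966] [ 511.12478064 -256.76237896   52.12140895] [ 559.08272503 -208.45573306   66.7293948 ]
press rect ((525.2933349609375, -230.51425170898438), (124.2386474609375, 104.83492279052734), 77.04558563232422)
wipes ((539.8677368164062, 33.98289108276367), (133.96435546875, 103.057373046875), 85.31800842285156) [539.5602514   43.2225749    8.31921371]
scene nut top [ 532.25339621 -230.23837035   61.49597581] [ 510.34384696 -255.35508781   57.08348656] [ 555.4535187  -209.55918806   65.75039197]
-180 [[-0.54, -0.0, 1.13, -2.11], [-0.54, -0.0, 1.13, 2.87], [-0.06, -0.0, 1.09, -2.94]]
-165 [[-0.54, -0.0, 1.13, -2.37], [-0.54, -0.0, 1.13, 2.6], [-0.06, -0.0, 1.09, 3.08]]
-150 [[-0.54, -0.0, 1.13, -2.63], [-0.54, -0.0, 1.13, 2.34], [-0.06, -0.0, 1.09, 2.82]]
-135 [[-0.54, -0.0, 1.13, -2.89], [-0.54, -0.0, 1.13, 2.08], [-0.06, -0.0, 1.09, 2.56]]
-120 [[-0.54, -0.0, 1.13, 3.13], [-0.54, -0.0, 1.13, 1.82], [-0.06, -0.0, 1.09, 2.3]]
-105 [[-0.54, -0.0, 1.13, 2.87], [-0.54, -0.0, 1.13, 1.56], [-0.06, -0
[... 881 characters left out ...]
0.54, -0.0, 1.13, -0.01], [-0.54, -0.0, 1.13, -1.32], [-0.06, -0.0, 1.09, -0.84]]
75 [[-0.54, -0.0, 1.13, -0.28], [-0.54, -0.0, 1.13, -1.58], [-0.06, -0.0, 1.09, -1.11]]
90 [[-0.54, -0.0, 1.13, -0.54], [-0.54, -0.0, 1.13, -1.85], [-0.06, -0.0, 1.09, -1.37]]
105 [[-0.54, -0.0, 1.13, -0.8], [-0.54, -0.0, 1.13, -2.11], [-0.06, -0.0, 1.09, -1.63]]
120 [[-0.54, -0.0, 1.13, -1.06], [-0.54, -0.0, 1.13, -2.37], [-0.06, -0.0, 1.09, -1.89]]
135 [[-0.54, -0.0, 1.13, -1.32], [-0.54, -0.0, 1.13, -2.63], [-0.06, -0.0, 1.09, -2.15]]
150 [[-0.54, -0.0, 1.13, -1.58], [-0.54, -0.0, 1.13, -2.89], [-0.06, -0.0, 1.09, -2.41]]
165 [[-0.54, -0.0, 1.13, -1.85], [-0.54, -0.0, 1.13, 3.13], [-0.06, -0.0, 1.09, -2.68]]
```

View pics/crop1.png

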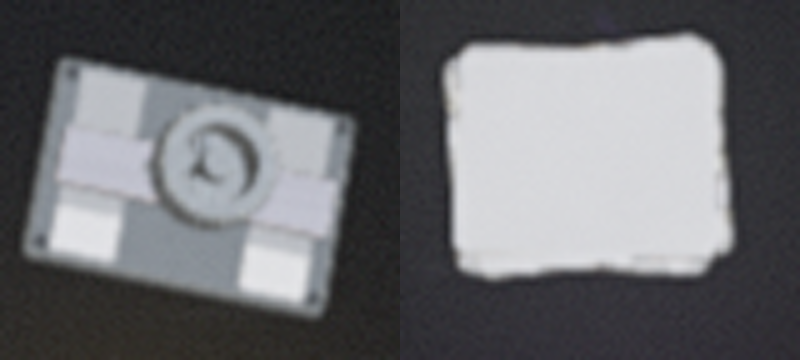

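The crop shows a round, wingless steel nut on the right-hand press and plain white wipes. That confirms the choice. Next I go above the nut and take a close look.

```bash
cat >> h.py <<'E'
def down(y): return (R.from_euler('z',y,degrees=True)*R.from_quat([1,0,0,0])).as_quat()
E
python3 - <<'E'
from h import *
arm.reach([533,-231,170],down(20)); arm.pause(0.2)
cal=cams.calibration("wrist"); im,d=cams.grab_frame("wrist"); save("wrist1.png",im); np.savez("w.npz",im=im,d=d)
s=arm.read_state(); print(s["t"],s["tool_pos"])
for n in ("knurled_nut","press"):
    for r in finder.regions_of("wrist",n):
        p=to_world("wrist",d,r["pixels"],cal); t=p[(p[:,2]>57)&(p[:,2]<68)]
        print(n,round(r["conf"],2),np.round(r["rect"]),np.median(p,0).round(1),"top",len(t), cv2.minEnclosingCircle(t[:,:2].astype(np.float32)) if len(t) else 0, np.percentile(t,[1,99],axis=0).round(1).tolist() if len(t) else 0)
E
```

```text
2.625 [ 532.87097101 -231.64046428  170.1642865 ]
knurled_nut 0.72 [372.  89.  64.  65.] [ 646.9 -229.1   24.5] top 0 0 0
knurled_nut 0.65 [325. 244.  74.  76.] [ 534.8 -232.3   60.6] top 2241 ((534.4913940429688, -232.72457885742188), 24.08724594116211) [[513.4, -254.6, 57.2], [556.9, -210.5, 62.8]]
knurled_nut 0.58 [470. 123.  66.  61.] [ 650.5 -307.8   24. ] top 0 0 0
press 0.62 [324. 220. 185. 169.] [ 544.  -225.    12.6] top 347 ((534.0545654296875, -232.8566436767578), 23.745532989501953) [[515.2, -255.7, 57.2], [541.2, -219.8, 63.1]]
```

View pics/wrist1.png

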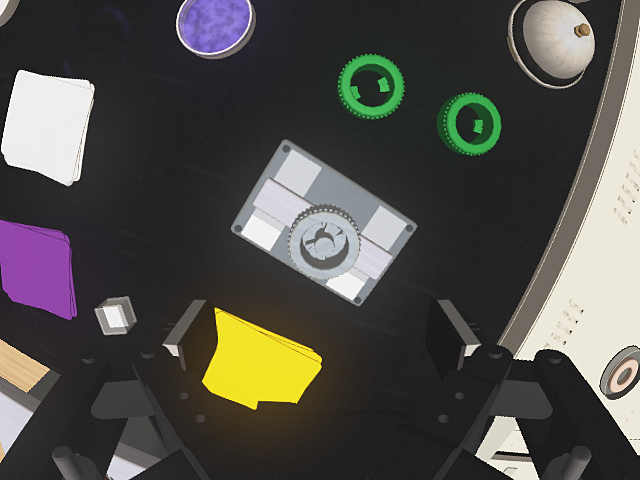

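The wrist view shows the nut centred at (325,244), the press at (324,220) and the two green rings at (370,88) and (470,124). The white wipes are at the left edge (47,125). The nut estimate of (534.3,-232.4) agrees across cameras, so I'll grip and turn.

Run:
```python
from h import *
arm.move_straight([534.3,-232.4,90],v=120)
print(arm.move_straight([534.3,-232.4,54],v=60,max_force=15))
arm.set_gripper(0.0)
s=arm.read_state(); print("grip",s["t"],s["width"],s["grip_force"],s["wrist_force"].round(1),s["tool_pos"].round(1))
q=s["q"].copy()
for k in range(1,6):
    q2=q.copy(); q2[5]-=np.radians(15*k); arm.goto_joints(q2)
    s=arm.read_state(); print(15*k,round(s["t"],2),round(s["width"],3),s["wrist_force"].round(1),s["ft_torque"].round(2),s["tool_pos"].round(1),np.degrees(s["q"][5]-q[5]).round(1))
    if np.linalg.norm(s["wrist_force"])>50: print("stop"); break
```

```text
False
grip 4.7667 0.48619923444045354 61.20789513923228 [ 0.4 -0.1  2.6] [ 534.8 -232.7   54.7]
15 5.12 0.487 [-0.   0.1  0.7] [0.01 0.02 0.02] [ 534.7 -232.7   54.7] -14.8
30 5.48 0.492 [-0.   0.3  1.5] [0.01 0.01 0.02] [ 534.7 -232.7   54.7] -29.7
45 5.84 0.489 [-0.9  0.7  0.1] [ 0.08  0.02 -0.  ] [ 534.7 -232.7   54.7] -44.7
60 6.2 0.486 [ 0.8 -0.2  1.4] [ 0.08  0.04 -0.01] [ 534.8 -232.7   54.7] -59.7
75 6.56 0.488 [-0.7 -0.   0.5] [ 0.05 -0.02  0.01] [ 534.7 -232.7   54.7] -74.7
```

Run:
```python
from h import *
im,d=cams.grab_frame("wrist"); save("wrist2.png",np.hstack([cv2.resize(im[200:480,180:460],(400,400)),cv2.resize(np.load("w.npz")["im"][180:310,260:390],(400,400))]))
```

```text
(no output)
```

View pics/wrist2.png

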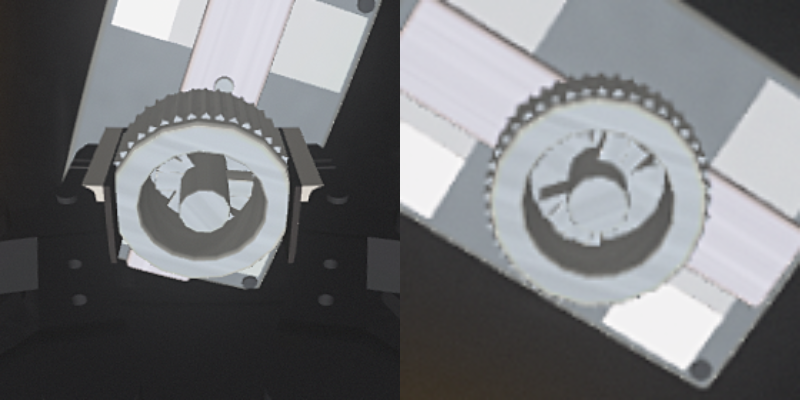

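The left crop shows the nut gripped squarely between the pads at about (205,200), with the press turned in view. Next comes a guarded lift.

Run:
```python
from h import *
for z,v in ((57,15),(62,20),(72,30)):
    st=arm.move_straight([534.7,-232.7,z],v=v,max_force=12); s=arm.read_state()
    print(z,st,round(s["t"],2),round(s["width"],3),s["grip_force"].round(1),s["wrist_force"].round(1),s["tool_pos"].round(1))
    if st: break
```

```text
Traceback (most recent call last):
AttributeError: 'float' object has no attribute 'round'
```

Run:
```python
from h import *
s=arm.read_state(); print(s["tool_pos"],s["wrist_force"],s["t"])
for z,v in ((62,20),(72,30),(130,80)):
    st=arm.move_straight([534.7,-232.7,z],v=v,max_force=12); s=arm.read_state()
    print(z,st,round(s["t"],2),round(s["width"],3),s["grip_force"],s["wrist_force"].round(1),s["tool_pos"].round(1))
    if st: break
im,d=cams.grab_frame("wrist"); save("wrist3.png",im)
```

```text
[ 534.48668768 -232.5975493    56.80741172] [-0.4284837  -0.21869421 -1.21326637] 6.9167
62 False 7.32 0.49 60.87662585545331 [-0.2 -0.3 -2.2] [ 534.7 -232.7   62.2]
72 False 7.8 0.489 60.887509365566075 [-0.4 -0.  -1. ] [ 534.8 -232.8   72.3]
130 False 8.68 0.491 60.8813168364577 [ 0.7 -0.1 -0.3] [ 534.3 -232.5  129.5]
```

View pics/wrist3.png

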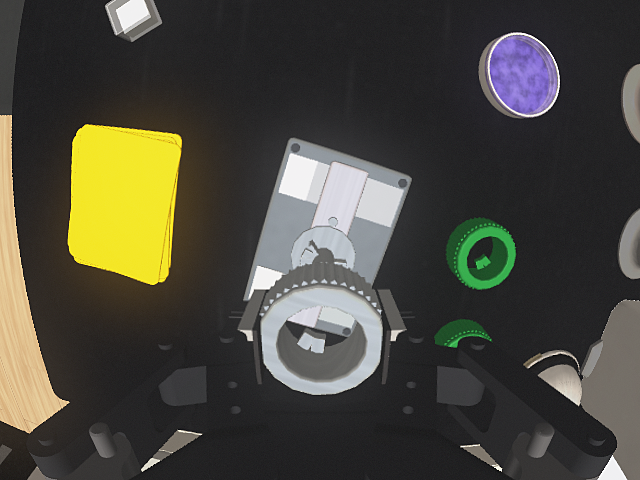

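The view shows the nut free of the stud, held level at (322,340), with the bare stud and washer at (322,255). I'll carry it towards the white wipes. On the way I'll locate the wipes and check how far the fingertips extend below the nut.

Run:
```python
from h import *
arm.move_straight([534,-232,170],v=150)
arm.move_straight([539,-45,170],v=200); arm.pause(0.2)
s=arm.read_state(); tp=s["tool_pos"]; print(s["t"],tp,s["width"])
cal=cams.calibration("wrist"); im,d=cams.grab_frame("wrist"); save("wrist4.png",im); np.savez("w4.npz",im=im,d=d)
p=to_world("wrist",d,np.ones(d.shape,bool),cal)-tp
g=p[(np.hypot(p[:,0],p[:,1])<22)&(abs(p[:,2])<40)]; print("nut top rel tcp",np.percentile(g[:,2],[5,50,80,90,95,99]).round(1), "centre",(g[g[:,2]>np.median(g[:,2])-3].mean(0)).round(1))
f=p[(abs(p[:,0])>24)&(abs(p[:,0])<45)&(abs(p[:,1])<16)&(abs(p[:,2])<60)]
h,e=np.histogram(f[:,2],bins=np.arange(-40,41,2)); print("finger z hist",dict(zip(e[:-1],h)))
for sg in (1,-1):
    k=f[f[:,0]*sg>0]; print(sg,k[np.argsort(k[:,2])[:8]].round(1).tolist())
for r in finder.regions_of("wrist","wipes"):
    q=to_world("wrist",d,r["pixels"],cal); t=q[(q[:,2]>6)&(q[:,2]<14)]
    print(round(r["conf"],2),np.round(r["rect"]),im[r["pixels"]].mean(0).round(),cv2.minAreaRect(t[:,:2].astype(np.float32)) if len(t)>5 else 0,np.median(t,0).round(1),np.percentile(t,[1,99],axis=0).round(1).tolist())
```

```text
10.425 [539.03297999 -45.88466595 169.99720233] 0.4887779657459915
nut top rel tcp [-14.2   6.    6.9   7.2   7.8  13.9] centre [0.6 0.9 6.7]
finger z hist {np.int64(-40): np.int64(0), np.int64(-38): np.int64(0), np.int64(-36): np.int64(0), np.int64(-34): np.int64(0), np.int64(-32): np.int64(0), np.int64(-30): np.int64(0), np.int64(-28): np.int64(0), np.int64(-26): np.int64(0), np.int64(-24): np.int64(0), np.int64(-22): np.int64(0), np.int64(-20): np.int64(23), np.int64(-18): np.int64(67), np.int64(-16): np.int64(64), np.int64(-14): np.int64(97), np.int64(-12): np.int64(94), np.int64(-10): np.int64(118), np.int64(-8): np.int64(108), np.int64(-6): np.int64(112), np.int64(-4): np.int64(110), np.int64(-2): np.int64(108), np.int64(0): np.int64(125), np.int64(2): np.int64(120), np.int64(4): np.int64(116), np.int64(6): np.int64(67), np.int64(8): np.int64(57), np.int64(10): np.int64(63), np.int64(12): np.int64(104), np.int64(14): np.int64(67), np.int64(16): np.int64(107), np.int64(18): np.int64(249), np.int64(20): np.int64(392), np.int64(22): np.int64(481), np.int64(24): np.int64(470), np.i
[... 469 characters left out ...]
, -19.0], [-25.6, 8.8, -19.0], [-26.0, 8.8, -18.9], [-24.8, 8.9, -18.9]]
0.87 [333. 115. 132. 145.] [232. 231. 231.] ((540.1253051757812, 43.63533020019531), (93.45860290527344, 110.89876556396484), 2.940242290496826) [540.1  43.3   7.8] [[496.3, -8.3, 6.2], [583.9, 95.3, 9.5]]
0.76 [155. 119. 112. 146.] [145.  72. 167.] ((393.7920837402344, 32.76144027709961), (93.56993103027344, 109.1596908569336), 10.635589599609375) [398.1  32.8   7.9] [[347.5, -19.7, 6.2], [441.3, 86.0, 9.7]]
0.57 [153. 374.  84. 100.] [235. 213.  34.] ((376.9433288574219, -217.67478942871094), (64.16637420654297, 127.58135986328125), 19.28470802307129) [ 362.4 -177.3    7.8] [[340.3, -269.4, 6.1], [422.6, -158.7, 9.4]]
```

View pics/wrist4.png

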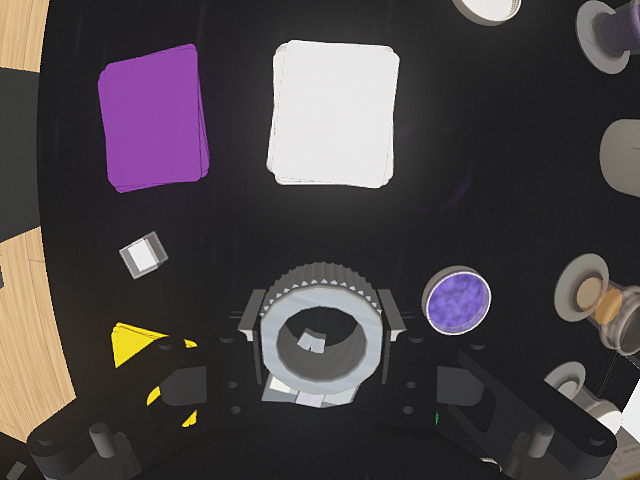

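The white wipes are at (333,115), centre (540,43.6). The fingertips end about level with the nut's underside, so a guarded lowering will work.

Run:
```python
from h import *
X,Y=539.7,43.2
arm.move_straight([X,Y,120],v=150); arm.move_straight([X,Y,36],v=80); arm.pause(0.2)
st=arm.move_straight([X,Y,25],v=8,max_force=4); s=arm.read_state()
print(st,s["t"],s["tool_pos"].round(2),s["wrist_force"].round(1),s["grip_force"])
```

```text
True 13.4333 [539.71  43.18  32.1 ] [0.4 0.3 4.9] 63.921029591874685
```

Run:
```python
from h import *
arm.pause(0.2); s=arm.read_state(); print(s["tool_pos"].round(2),s["wrist_force"].round(1))
X,Y=539.7,43.2
for z in (31.5,31,30.5,30,29.5,29,28.5,28,27.5):
    st=arm.move_straight([X,Y,z],v=8,max_force=10); arm.pause(0.1); s=arm.read_state()
    print(z,st,round(s["t"],2),s["tool_pos"].round(2),s["wrist_force"].round(1),s["ft_torque"].round(2))
    if st or s["wrist_force"][2]>8: break
```

```text
[539.71  43.19  32.11] [0.3 0.3 6.3]
31.5 False 14.03 [539.8   43.19  32.09] [-1.6  0.4  7.5] [-0.01  0.36  0.01]
31 False 14.38 [539.84  43.2   32.08] [-4.3 -0.1 10.3] [ 0.    0.61 -0.01]
```

The contact at TCP 32.1 is the fingertips on the wipes, so the nut is still about 4 mm up and would drop if released. I'll seat it back on the washer at the same free angle, regrip about 7 mm higher and bring it back.

Run:
```python
from h import *
def rep(t,st=None):
    s=arm.read_state(); print(t,st,round(s["t"],2),s["tool_pos"].round(1),round(s["width"],3),round(s["grip_force"]),s["wrist_force"].round(1),np.degrees(s["q"][5]).round(1)); return s
X,Y=534.7,-232.7
arm.move_straight([539.7,43.2,125],v=120)
arm.move_straight([X,Y,125],v=220)
arm.move_straight([X,Y,86],v=100); arm.pause(0.2); rep("above")
st=arm.move_straight([X,Y,58],v=40,max_force=8); rep("low",st)
if not st:
    st=arm.move_straight([X,Y,52.5],v=10,max_force=6); rep("seat",st)
```

```text
above None 17.47 [ 535.3 -233.    87. ] 0.491 61 [-0.1  0.1 -0.4] -35.8
low False 18.32 [ 534.6 -232.6   58. ] 0.49 61 [-0.6  0.  -0.4] -35.8
seat True 18.74 [ 534.8 -232.8   54.7] 0.484 61 [-0.8  0.9  4.7] -35.8
```

It seated at the same height as the original grip, so the nut had not slipped. Now I release, regrip higher and lift.

Run:
```python
from h import *
def rep(t,st=None):
    s=arm.read_state(); print(t,st,round(s["t"],2),s["tool_pos"].round(1),round(s["width"],3),round(s["grip_force"]),s["wrist_force"].round(1)); return s
X,Y=534.7,-232.7
arm.set_gripper(0.7); rep("open")
arm.move_straight([X,Y,62],v=30)
arm.set_gripper(0.0); rep("regrip")
st=arm.move_straight([X,Y,66],v=20,max_force=10); rep("lift",st)
if not st:
    st=arm.move_straight([X,Y,95],v=50,max_force=10); rep("clear",st)
    arm.move_straight([X,Y,130],v=100)
    arm.move_straight([539.7,43.2,130],v=220); arm.move_straight([539.7,43.2,45],v=80); arm.pause(0.2)
    rep("above wipes")
    st=arm.move_straight([539.7,43.2,30],v=8,max_force=4); rep("touch",st)
```

```text
open None 19.06 [ 533.6 -232.1   53. ] 0.697 0 [-0.2  0.2 -0. ]
regrip None 19.78 [ 534.9 -232.8   62.3] 0.482 61 [-0.4 -0.4  1.4]
lift False 20.13 [ 534.4 -232.6   65.8] 0.488 61 [ 0.8 -0.1 -1.9]
clear False 20.87 [ 534.6 -232.6   95. ] 0.483 61 [-0.1 -0.2 -1.9]
above wipes None 24.18 [540.1  43.2  45.6] 0.485 61 [ 0.4  0.5 -0.6]
touch True 25.39 [539.7  43.2  35. ] 0.484 62 [-0.3 -0.1  5. ]
```

It touched at TCP 35.0, as predicted for the nut itself. Release, retreat and check.

Run:
```python
from h import *
arm.set_gripper(0.62); arm.set_gripper(1.0); arm.move_straight([539.7,43.2,120],v=60)
arm.reach([500,-100,230],down(95)); arm.pause(0.3)
cal=cams.calibration("wrist"); im,d=cams.grab_frame("wrist"); save("wrist5.png",im)
for r in finder.regions_of("wrist","knurled_nut"):
    p=to_world("wrist",d,r["pixels"],cal); t=p[(p[:,2]>30)]
    print(round(r["conf"],2),np.round(r["rect"]),im[r["pixels"]].mean(0).round(),np.median(p,0).round(1),cv2.minEnclosingCircle(t[:,:2].astype(np.float32)) if len(t) else 0, np.percentile(p[:,2],[2,50,98]).round(1))
print(arm.read_state()["t"])
```

```text
0.88 [427. 396.  30.  29.] [35. 92. 46.] [ 633.2 -293.7   13.8] ((521.9996337890625, -80.21896362304688), 1.094246745109558) [ 2.  13.8 25.7]
0.81 [382.  63.  58.  59.] [173. 176. 178.] [538.1  45.   32.6] ((538.4230346679688, 43.6221923828125), 23.946914672851562) [ 7.1 32.6 35.3]
0.42 [427. 353.   4.  20.] [37. 88. 47.] [ 624.  -235.5   17.8] ((542.609619140625, -105.47494506835938), 0.8847466111183167) [ -2.2  17.8 226.3]
28.8417
```

View pics/wrist5.png

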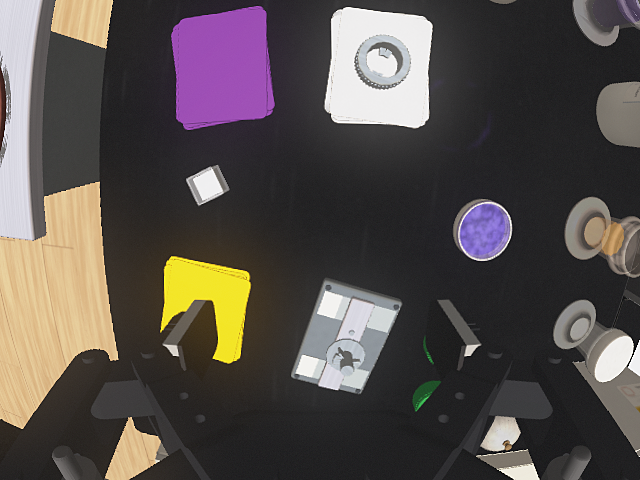

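The nut lies flat in the middle of the white wipes at (382,63), and the press at (347,335) is open with a bare stud. The robot touches nothing, so I'll hand the job in.

```bash
python3 -c "
from h import *
print(arm.close_job())"
```

```text
the job is handed in; nothing more can be done
None
```

The knurled nut is unscrewed and lies flat on the middle of the white wipes, the winged nut was left alone, and the job is handed in at about 29 s; before the final placing I set the nut back on its stud once to regrip it higher, so it would not drop.

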